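# Set the length stop on a packing rail

### The arm

A 6-joint arm with a two-finger parallel gripper is mounted at the origin on a cart in front of the work surface, level with it; the furniture and walls round the work are solid. World frame = base frame: x ahead of the robot, y to its left, z up, the work surface at z = 0. Lengths are in m, angles in degrees, forces in N, time in s.
With the tool pointing down it reaches from about 0.35 to 0.875 m from the base axis. Payload 4.2 kg.
Tool frame: the origin (TCP) lies where the fingers leave the gripper's body, on its centre line; the fingertips stand 70 mm ahead of it and the grasp point (between the pads) lies 51 mm ahead of it; z points along the fingers, y is the direction in which the jaws open and shut (so a half turn about z gives the same grasp; the last joint's range is limited). The gripper opens to 87 mm and grips with 3 to 60 N. Pads are 19 mm wide; open, the fingers measure 117 mm over their backs; the gripper's body (75 mm by 190 mm) begins 51 mm behind the grasp point.
Start: joints at [-48.438, 22.042, 0.453, 0, -68.411, -14.817], TCP at [0.281, -0.558, 0.292] pointing down, gripper open.
Joint ranges: [-179.83, 179.83], [-69.29, 118.12], [-61.27, 80.66], [-181.25, 117.63], [-171.15, -9.14], [-177.46, 177.46]. Speed limits (degrees/s): [159.86, 159.86, 180, 180, 180, 180].

### API

Orientations are given as a 3x3 rotation matrix whose columns are the frame's x, y, z axes.
In Python, from station import sense, capture, camera_model, finish_job gives the robot as it stands.
- The arm moves only by the shell command python3 -m inch 'ROWS'. ROWS is JSON, a list of rows, each an object with "hand": the closure, from 0 (fully open) to 1 (shut); "slide": the shift along the world's x, y, z in cm, a list of three; "yaw": the turn about the world's z in rad. A call has 1 to 10 rows; each row is the pose to reach, as a shift and turn from the pose commanded when the call began; what a row does not reach only later rows make up. A row lasts 1/8 s, in which the tool goes at most 62.5 mm and 10.7 degrees, less where a joint would pass 70% of its speed; a pose out of reach is approached as far as the arm can. A call with a gripper value outside its range is refused whole. The fingers move at their own pace and stop on an object; the grip force is fixed at half the most. Time passes only in rows, so rows that repeat a pose let the fingers close. It gives the time, the measured TCP pose, the force and the opening at its end, in the units of the state.
- sense(): the state, without advancing time (a new reading comes with each control period).
- capture(name): name is "side" or "top"; returns the picture (400x640x3 uint8, blue, green, red); there is no depth.
- camera_model(name): a dict with "mtx" (3x3 intrinsics, pixels), "k1" (the pictures are not rectified: a ray, as slopes to the right and down, at radius r is drawn at 1 + k1 r^2 times it, then the intrinsics apply), "xyz" and "orientation" of the camera in the world. Camera axes: x right, y up, looking along -z (the intrinsics and any distortion apply to the point x, -y, -z); pixel columns grow to the right and rows downward; lengths in m; the calibration is good to about 2 mm. A picture is of the moment at which its call begins. camera_model takes no time and is no camera call.
- finish_job(): hands the job in, once; it reports no verdict.
The state is a dict: "time_s": time; "joints": joint angles; "joint_velocities": joint speeds; "effort": joint torques, N m; "tcp_pos": TCP position; "ee_rot": TCP orientation; "wrist_force": force on the tool from outside, world axes, zero at the start; "moment": the same for the moment, N m; "gripper_width": opening from 0.0 (shut) to 1.0 (fully open).
Only numpy, scipy, OpenCV 4.12 (cv2) and the standard library are available. Lean on these libraries where they do the work, as an engineer would, in place of code of your own. Each camera call takes 0.05 s, during which the arm holds its last target. There are 200 camera calls.

### The job

Set the length stop of the packing rail: slide the upright stop plate along its slot, away from the ring cake on the rail, until its feet drop into the notch hidden under the cover plate and the stop sinks down onto the cover. Only then slide that ring cake gently along the rail, keeping it flat between the side guides, until it rests against the stop, and leave it there. Leave the cake where it is until the stop has dropped, and do not shift the other things on the table.

Things in the scene. Friction and masses are not known exactly. Their poses are not given: they have to be found in the camera images.
- packing_rail: Fixed steel rail 357 mm long, 136 wide, flat cover plate 42 mm above the table. Origin on the table under its centreline; +x runs along it from the cake to the stop and beyond (the way to push), y across, z up. It spans x = -165 to +192 mm. Side guides 9 mm wide, 12 high stand on the cover's long edges, 118 mm clear between them.
- slot_end (a point): Far end of the 16 mm wide slot in the cover, on its top surface; the slot runs along the rail's centreline from x = -25 to +130 mm. The notch lies hidden under the cover beside the slot: the stop seats with its origin somewhere between rail x = 70 and 110 mm. The slot end would halt the stop at x = 118 mm.
- stop: Loose stop captive in the slot, 0.35 kg, sliding friction about 0.2: upright grey plate on a thin flange and a neck, with feet 76 mm long under the cover. Origin under the feet, below the plate's middle; axes as the rail's. Starts at rail x = 0 to 35 mm. Origin 18 mm above the table while it slides, 6 mm when it has dropped by its own weight; then the flange is 1 mm above the cover (before: 13).
- stop_face (a point): Middle of the stop plate's flat back face (towards the cake), 8 mm behind and 62 mm above the stop's origin. The plate is 60 mm wide, 16 thick, 40 high, its lower edge 20 mm below this point; the 5 mm flange below it is flush with this face. The feet have 4 mm play in the notch, whose far end halts the stop; pushing on hard then can hold it up, backing off lets it fall.
- ring_cake: Plain brown ring cake, about 83 mm across and 34 high, 0.07 kg, loose on the cover plate behind the stop (near rail x = -117 mm, within 12 mm of the centreline). Origin: centre of its underside. Touching the stop, its origin is about 44 to 52 mm behind the stop's.
- choc_cake: Bystander: ring cake with chocolate pieces, about 82 mm across, 34 mm high, loose on the table to the right of the rail. Origin: centre of its underside.
- tape_roll: Bystander: roll of beige tape lying flat, 103 mm across, 25 mm high, right of the rail. Origin: centre of its underside.
- timer: Bystander: white kitchen timer, 70 x 66 x 21 mm, to the right of the rail's far end. Origin: centre of its underside.
- pen: Bystander: marker pen, 135 mm long, 17 mm thick, lying on the table at the left. Origin: centre of its underside.

How it is judged:
By the outcome, as a careful person would: the job done as asked, in the order asked, and still so for the second after the job is handed in, with the robot touching nothing.
It also fails if it takes over 46 s, if anything falls off the work surface, if the arm or the gripper's body presses on something with over 40 N, if the wrist force passes 120 N, or if a joint passes its speed limit or range.

## Working session

There is one attempt and no reset: what is moved stays moved. The work goes in short steps, Python scripts to look and compute and a shell command to move; the robot and the scene stay as the last step left them, time stands still between calls to the robot, and variables do not carry over. Pictures are saved under pics/ and viewed, about 8 in all and at most 12, crops included, and the job is handed in when it is done.

```bash
mkdir -p pics; ls; cat > h.py <<'E'
import numpy as np, cv2
from station import sense, capture, camera_model
def ray(cam,u,v):
    m=camera_model(cam);K=np.array(m["mtx"]);k=m["k1"]
    d=np.array([(u-K[0,2])/K[0,0],(v-K[1,2])/K[1,1]]);s=d.copy()
    for _ in range(30): s=d/(1+k*(s@s))
    R=np.array(m["orientation"]);return np.array(m["xyz"]),R@np.array([s[0],-s[1],-1])
def onz(cam,u,v,z):
    o,d=ray(cam,u,v);return o+d*(z-o[2])/d[2]
def proj(cam,p):
    m=camera_model(cam);K=np.array(m["mtx"]);q=np.array(m["orientation"]).T@(np.array(p)-m["xyz"])
    s=np.array([q[0],-q[1]])/-q[2];s=s*(1+m["k1"]*(s@s));return K[0,0]*s[0]+K[0,2],K[1,1]*s[1]+K[1,2]
E
python3 - <<'E'
from h import *
for c in("top","side"):
    cv2.imwrite(f"pics/{c}0.png",capture(c));m=camera_model(c);print(c,m)
s=sense();print(s["tcp_pos"],s["ee_rot"],s["time_s"])
E
```

```text
pics
top {'mtx': array([[395.91589423,   0.        , 321.23798406],
       [  0.        , 395.91589423, 202.72201481],
       [  0.        ,   0.        ,   1.        ]]), 'k1': 0.026519720971075963, 'xyz': array([ 0.44497109, -0.30116828,  1.12148834]), 'orientation': array([[-0.01656368,  0.99817618, -0.05805129],
       [-0.99969663, -0.0175915 , -0.01723928],
       [-0.01822905,  0.05774813,  0.99816474]])}
side {'mtx': array([[429.20928273,   0.        , 319.96520841],
       [  0.        , 429.20928273, 191.41479079],
       [  0.        ,   0.        ,   1.        ]]), 'k1': -0.035279000767193515, 'xyz': array([0.11568909, 0.76114585, 0.56767496]), 'orientation': array([[-0.93523684,  0.13627319, -0.32674405],
       [-0.35397074, -0.37575429,  0.85645398],
       [-0.00606376,  0.91664515,  0.39965598]])}
[ 0.28112278 -0.5577746   0.29126223] [[-8.93067721e-01 -4.49921244e-01 -9.59311082e-04]
 [-4.49922256e-01  8.93066148e-01  1.67895079e-03]
 [ 1.01332626e-04  1.93103216e-03 -9.99998130e-01]] 0.1
```

View pics/top0.png

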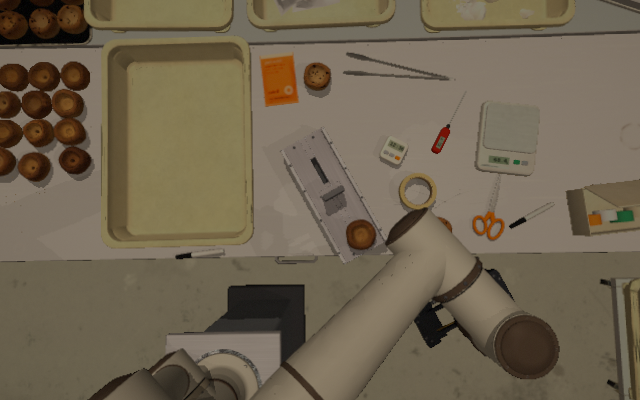

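View pics/side0.png

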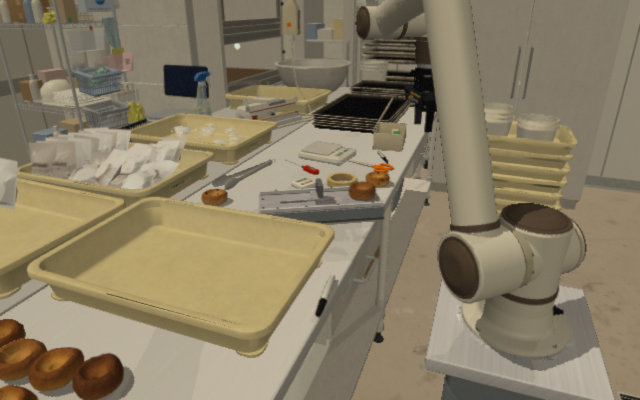

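The top view shows the cake at about (361,234), the stop near (333,198), and the rail running up-left to about (302,140). The tape roll, the choc cake (half hidden) and the timer are to its right. I'll take a magnified crop for exact points.

```bash
python3 - <<'E'
from h import *
a=cv2.imread("pics/top0.png")[120:270,270:450]
cv2.imwrite("pics/c1.png",cv2.resize(a,None,fx=4,fy=4,interpolation=cv2.INTER_CUBIC))
E
```

```text
(no output)
```

View pics/c1.png

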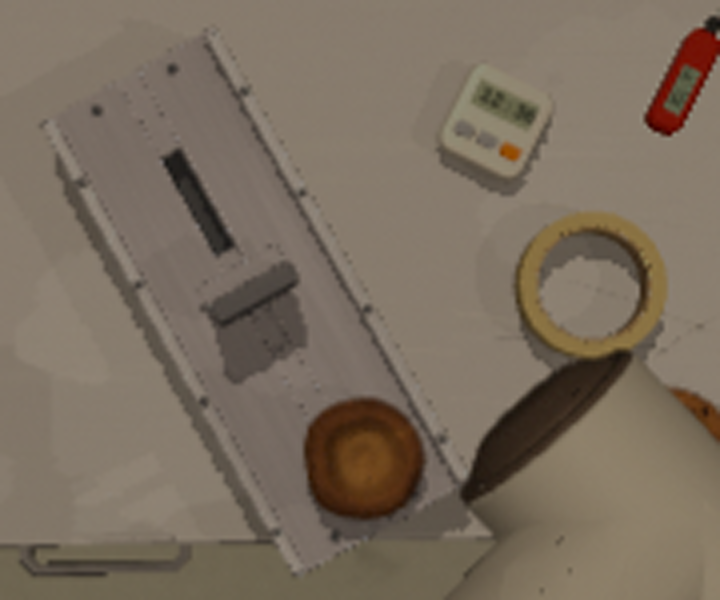

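Crop (4x, offset 270,120): guide corners are at far-left (45,125), far-right (210,30) and near-left (297,573). The slot's far end is at (172,152), the plate top runs from (215,312) to (292,270), and the cake centre is at (364,457).

```bash
cat > rail.py <<'E'
from h import *
P=lambda u,v,z:onz("top",270+u/4,120+v/4,z)[:2]
fl,fr,nl=P(45,125,.054),P(210,30,.054),P(297,573,.054)
ax=fl-nl;L=np.linalg.norm(ax);ax/=L;W=np.linalg.norm(fr-fl)
left=np.array([-ax[1],ax[0]])
c=(fl+fr)/2
O=c-ax*.192
E
python3 - <<'E'
from rail import *
print("L,W",L,W,"yaw",np.degrees(np.arctan2(ax[1],ax[0])), "far-edge yaw",np.degrees(np.arctan2(*(fl-fr)[::-1])))
f=lambda p:np.round([(p-O)@ax*1e3,(p-O)@left*1e3],1)
print("O",O,"slotend",f(P(172,152,.042)),"near",f(P(228,250,.042)))
for n,p in dict(platetopL=P(213,312,.1),platetopR=P(293,268,.1),cake=P(364,457,.068)).items():print(n,p,f(p))
for n,u,v,z in[("tape",592,284,.025),("timer",497,122,.021)]:p=P(u,v,z);print(n,p,f(p))
# two-view check of slot end in side view
for q in(.13,-.0):
  p=O+ax*q;print(q,p,proj("side",[*p,.042]))
p=O-ax*.117;print("cake side",proj("side",[*p,.068]))
p=O+ax*.025;print("stop side",proj("side",[*p,.1]))
a=capture("side")[150:240,230:430];cv2.imwrite("pics/s1.png",cv2.resize(a,None,fx=4,fy=4,interpolation=cv2.INTER_CUBIC))
E
```

```text
L,W 0.3474262260441727 0.1298481031896405 yaw 28.439601220227996 far-edge yaw 119.0786446799397
O [ 0.51216348 -0.32427679] slotend [134.5  -1.9] near [56.6 -2.2]
platetopL [ 0.51651861 -0.28893266] [20.7 29. ]
platetopR [ 0.54412288 -0.34116478] [ 20.1 -30.1]
cake [ 0.42078375 -0.3868625 ] [-110.2  -11.5]
tape [ 0.53646217 -0.55008272] [ -86.2 -210.1]
timer [ 0.65145024 -0.48849383] [  44.3 -210.7]
0.13 [ 0.62647503 -0.26236662] (np.float64(281.5523445476676), np.float64(200.88300317028288))
-0.0 [ 0.51216348 -0.32427679] (np.float64(325.5778971095076), np.float64(198.16989742521807))
cake side (np.float64(364.5833334883584), np.float64(187.78372386072712))
stop side (np.float64(317.02091623589786), np.float64(180.46567304924486))
```

View pics/s1.png

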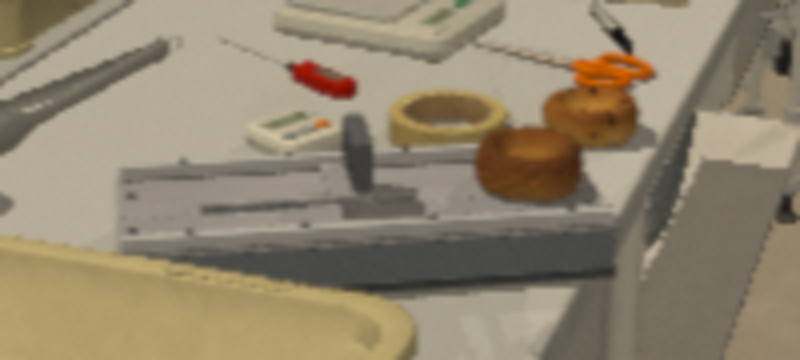

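Edges come out about 3% short, which is corner blur. The slot end reads 134.5 mm instead of 130, so I'll shift the origin by +4.5 mm along the rail and −2 mm across it. That puts the stop near x≈16 mm and the cake near (−115, −9.5) mm, both as stated. I'll work out the waypoints next.

```bash
cat >> rail.py <<'E'
O=O+ax*.0045-left*.002
th=np.radians(28.6);ax=np.array([np.cos(th),np.sin(th)]);left=np.array([-ax[1],ax[0]])
def goto(x,y,z):
    s=sense();R=np.array(s["ee_rot"]);p=np.append(O+ax*x+left*y,z)
    j=np.arctan2(R[1,1],R[0,1])
    d=(th+np.pi/2-j+np.pi/2)%np.pi-np.pi/2
    return np.round((p-s["tcp_pos"])*100,2),round(d,3),p.round(4)
E
python3 -c "
from rail import *
print(O,ax)
for w in((-.03,.0,.25),(-.03,.0,.126),(.06,0,.126),(-.185,-.0095,.118)):print(w,goto(*w))"
```

```text
[ 0.51707288 -0.32389239] [0.87798298 0.47869186]
(-0.03, 0.0, 0.25) (array([20.96, 21.96, -4.14]), np.float64(0.032), array([ 0.4907, -0.3383,  0.25  ]))
(-0.03, 0.0, 0.126) (array([ 20.96,  21.96, -16.54]), np.float64(0.032), array([ 0.4907, -0.3383,  0.126 ]))
(0.06, 0, 0.126) (array([ 28.86,  26.27, -16.54]), np.float64(0.032), array([ 0.5698, -0.2952,  0.126 ]))
(-0.185, -0.0095, 0.118) (array([  7.81,  13.7 , -17.34]), np.float64(0.032), array([ 0.3592, -0.4208,  0.118 ]))
```

```bash
python3 -m inch '[{"hand":1,"slide":[4,4,-0.5],"yaw":0.01},{"hand":1,"slide":[8,8,-1.5],"yaw":0.02},{"hand":1,"slide":[12,12.5,-2.5],"yaw":0.03},{"hand":1,"slide":[16,17,-3.5],"yaw":0.03},{"hand":1,"slide":[19.5,20.5,-4],"yaw":0.03},{"hand":1,"slide":[21,22,-4.1],"yaw":0.03},{"hand":1,"slide":[21,22,-4.1],"yaw":0.03},{"hand":1,"slide":[21,22,-4.1],"yaw":0.03}]'
python3 - <<'E'
from rail import *
print(goto(-.03,0,.126))
cv2.imwrite("pics/t2.png",cv2.resize(capture("top")[120:270,270:450],None,fx=3,fy=3,interpolation=cv2.INTER_CUBIC))
cv2.imwrite("pics/s2.png",cv2.resize(capture("side")[100:240,230:430],None,fx=3,fy=3,interpolation=cv2.INTER_CUBIC))
a=np.zeros((450,540+600,3),np.uint8);t=cv2.imread("pics/t2.png");s=cv2.imread("pics/s2.png");a[:450,:540]=t;a[:420,540:]=s;cv2.imwrite("pics/m2.png",cv2.resize(a,(800,316)))
E
```

```text
time_s: 1.15
tcp_pos: [0.4906, -0.3387, 0.2513]
ee_rot: [[-0.88, -0.476, -0.0], [-0.476, 0.88, 0.0], [0.0, 0.0, -1.0]]
wrist_force: [0.7, 0.1, 0.1]
gripper_width: 0.167
(array([ 1.000e-02,  5.000e-02, -1.253e+01]), np.float64(0.003), array([ 0.4907, -0.3383,  0.126 ]))
```

View pics/m2.png

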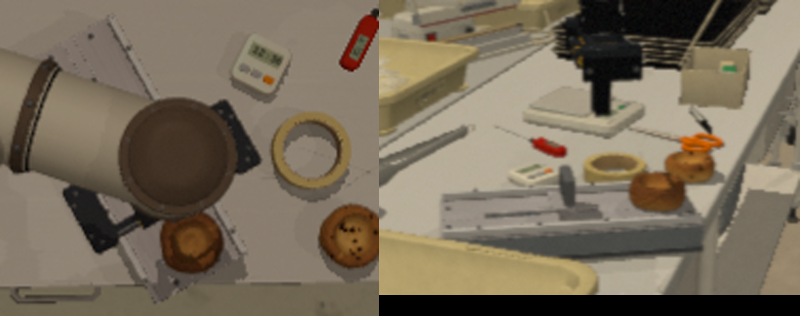

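The gripper is across the rail between the stop (side 567) and the cake (635), with the fingers closing at x≈600. I'll descend straight into the gap.

```bash
python3 -m inch '[{"hand":1,"slide":[0,0,-3],"yaw":0},{"hand":1,"slide":[0,0,-6],"yaw":0},{"hand":1,"slide":[0,0,-9],"yaw":0},{"hand":1,"slide":[0,0,-11],"yaw":0},{"hand":1,"slide":[0,0,-12.5],"yaw":0},{"hand":1,"slide":[0,0,-12.5],"yaw":0}]'
python3 - <<'E'
from rail import *
cv2.imwrite("pics/s3.png",cv2.resize(capture("side")[120:240,230:430],None,fx=4,fy=4,interpolation=cv2.INTER_CUBIC))
E
```

```text
time_s: 2.0
tcp_pos: [0.4904, -0.3385, 0.1254]
ee_rot: [[-0.88, -0.476, -0.002], [-0.476, 0.88, 0.001], [0.001, 0.002, -1.0]]
wrist_force: [-0.5, 0.3, 0.8]
gripper_width: 0.002
```

View pics/s3.png

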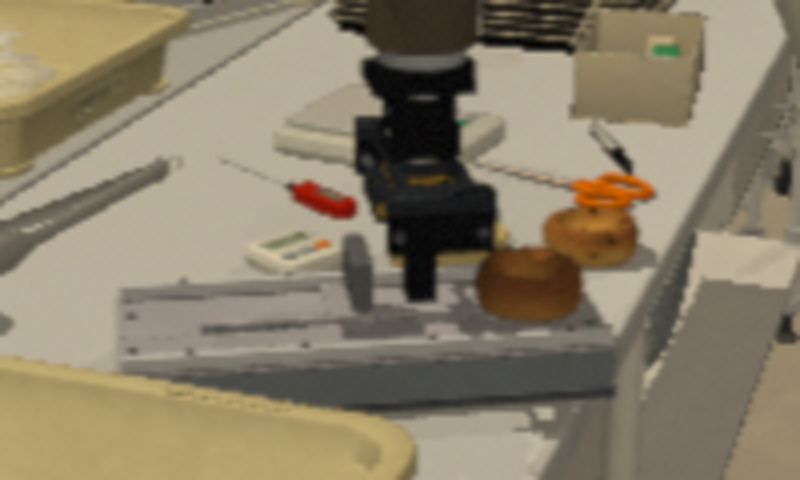

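The fingers stand in the gap at (420,295 in the crop), clear of the stop (355) and the cake (480 and beyond). I'll start pushing along (0.878, 0.479).

```bash
python3 -m inch '[{"hand":1,"slide":[0.88,0.48,0],"yaw":0},{"hand":1,"slide":[1.58,0.86,0],"yaw":0},{"hand":1,"slide":[1.93,1.05,0],"yaw":0},{"hand":1,"slide":[2.28,1.24,0],"yaw":0},{"hand":1,"slide":[2.63,1.44,0],"yaw":0},{"hand":1,"slide":[2.99,1.63,0],"yaw":0},{"hand":1,"slide":[3.34,1.82,0],"yaw":0},{"hand":1,"slide":[3.69,2.01,0],"yaw":0},{"hand":1,"slide":[4.04,2.2,0],"yaw":0},{"hand":1,"slide":[4.39,2.39,0],"yaw":0}]'
```

```text
time_s: 3.3
tcp_pos: [0.5354, -0.3141, 0.1262]
ee_rot: [[-0.879, -0.477, -0.0], [-0.477, 0.879, -0.0], [0.0, 0.0, -1.0]]
wrist_force: [-0.4, -0.6, 0.1]
gripper_width: 0.007
```

```bash
python3 -m inch '[{"hand":1,"slide":[0.35,0.19,0],"yaw":0},{"hand":1,"slide":[0.7,0.38,0],"yaw":0},{"hand":1,"slide":[1.05,0.57,0],"yaw":0},{"hand":1,"slide":[1.32,0.72,0],"yaw":0},{"hand":1,"slide":[1.58,0.86,0],"yaw":0},{"hand":1,"slide":[1.76,0.96,0],"yaw":0}]'
```

```text
time_s: 4.05
tcp_pos: [0.5529, -0.3045, 0.1263]
ee_rot: [[-0.879, -0.477, 0.0], [-0.477, 0.879, -0.0], [-0.0, -0.0, -1.0]]
wrist_force: [-1.0, -1.1, 0.2]
gripper_width: 0.005
```

```bash
python3 -m inch '[{"hand":1,"slide":[0.22,0.12,0],"yaw":0},{"hand":1,"slide":[0.44,0.24,0],"yaw":0},{"hand":1,"slide":[0.66,0.36,0],"yaw":0},{"hand":1,"slide":[0.88,0.48,0],"yaw":0}]'
python3 - <<'E'
from rail import *
cv2.imwrite("pics/s4.png",cv2.resize(capture("side")[120:240,230:430],None,fx=4,fy=4,interpolation=cv2.INTER_CUBIC))
E
```

```text
time_s: 4.55
tcp_pos: [0.5617, -0.2997, 0.1262]
ee_rot: [[-0.879, -0.477, -0.0], [-0.477, 0.879, 0.0], [0.0, 0.0, -1.0]]
wrist_force: [-1.0, -0.2, 0.5]
gripper_width: 0.002
```

View pics/s4.png

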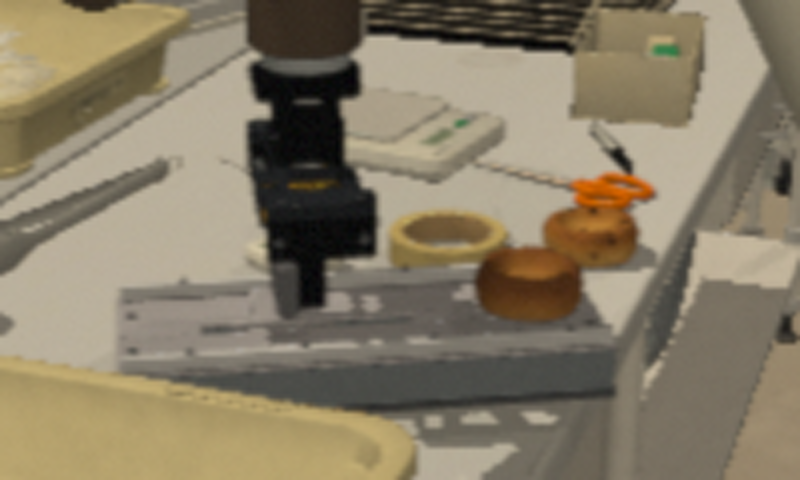

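The stop (plate bottom near 288,318 in the crop) moves with the fingers, and the cake is untouched. I'll keep going slowly and watch the force.

```bash
python3 -m inch '[{"hand":1,"slide":[0.22,0.12,0],"yaw":0},{"hand":1,"slide":[0.44,0.24,0],"yaw":0},{"hand":1,"slide":[0.61,0.33,0],"yaw":0}]'
```

```text
time_s: 4.97
tcp_pos: [0.5678, -0.2964, 0.1262]
ee_rot: [[-0.879, -0.477, -0.0], [-0.477, 0.879, 0.0], [0.0, 0.0, -1.0]]
wrist_force: [-0.5, -0.1, 0.4]
gripper_width: 0.007
```

```bash
python3 -m inch '[{"hand":1,"slide":[0.22,0.12,0],"yaw":0},{"hand":1,"slide":[0.44,0.24,0],"yaw":0},{"hand":1,"slide":[0.61,0.33,0],"yaw":0}]'
```

```text
time_s: 5.35
tcp_pos: [0.5739, -0.2931, 0.1262]
ee_rot: [[-0.879, -0.477, -0.0], [-0.477, 0.879, 0.0], [0.0, 0.0, -1.0]]
wrist_force: [-0.3, 0.4, 0.2]
gripper_width: 0.004
```

```bash
python3 -m inch '[{"hand":1,"slide":[0.22,0.12,0],"yaw":0},{"hand":1,"slide":[0.44,0.24,0],"yaw":0},{"hand":1,"slide":[0.61,0.33,0],"yaw":0}]'
```

```text
time_s: 5.72
tcp_pos: [0.58, -0.2899, 0.1263]
ee_rot: [[-0.879, -0.477, -0.0], [-0.477, 0.879, -0.0], [0.0, -0.0, -1.0]]
wrist_force: [-0.8, -0.4, -0.2]
gripper_width: 0.003
```

```bash
python3 -m inch '[{"hand":1,"slide":[0.22,0.12,0],"yaw":0},{"hand":1,"slide":[0.44,0.24,0],"yaw":0}]'
```

```text
time_s: 5.98
tcp_pos: [0.5834, -0.288, 0.1265]
ee_rot: [[-0.879, -0.477, -0.003], [-0.477, 0.879, -0.001], [0.003, 0.001, -1.0]]
wrist_force: [-5.9, -4.0, 4.7]
gripper_width: 0.005
```

The force jumped to about 7 N at stop x≈93, inside the notch window, so it has halted. I'll back off, let it fall and look.

```bash
python3 -m inch '[{"hand":1,"slide":[-0.44,-0.24,0],"yaw":0},{"hand":1,"slide":[-1.32,-0.72,0],"yaw":0},{"hand":1,"slide":[-2.6,-1.44,0],"yaw":0},{"hand":1,"slide":[-2.6,-1.44,0],"yaw":0}]'
python3 - <<'E'
from rail import *
a=capture("side");cv2.imwrite("pics/s5.png",a)
cv2.imwrite("pics/s5c.png",cv2.resize(a[160:230,250:380],None,fx=6,fy=6,interpolation=cv2.INTER_CUBIC))
for n,x in(("x93",.093),):
  for z in(.1,.088,.06,.048): print(z,[ (np.array(proj("side",[*(O+ax*(x-.008)+left*y),z]))-[250,160])*6 for y in(.03,-.03)])
E
```

```text
time_s: 6.48
tcp_pos: [0.557, -0.3025, 0.1263]
ee_rot: [[-0.88, -0.475, -0.0], [-0.475, 0.88, 0.0], [0.0, 0.0, -1.0]]
wrist_force: [-0.1, -0.6, 0.6]
gripper_width: 0.007
0.1 [array([273.821681  , 152.85346258]), array([263.38967013, 106.1014621 ])]
0.088 [array([274.55137999, 176.31685429]), array([264.12557949, 128.73173114])]
0.06 [array([276.23504434, 230.35100118]), array([265.8245596 , 180.87959051])]
0.048 [array([276.94857088, 253.20681744]), array([266.54499427, 202.95116638])]
```

View pics/s5c.png

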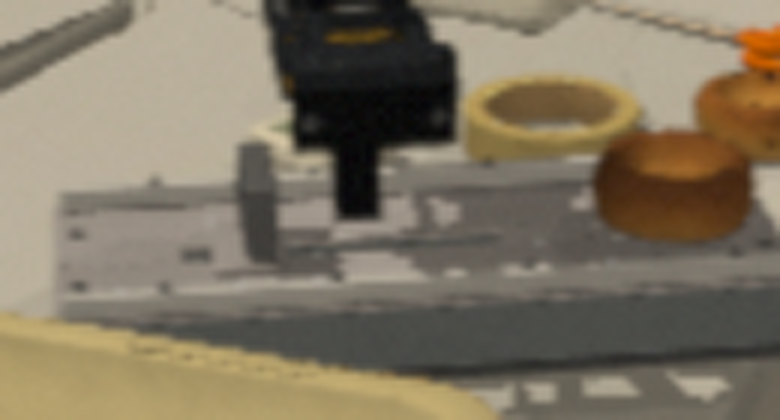

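The near plate edge runs from row 180 to row 262. I predicted 176→253 if dropped and 153→230 if raised, so the stop has dropped, at x≈93. Next I'll lift over the cake with the jaws at 40 mm, as a cradle behind it.

```bash
python3 -m inch '[{"hand":0.9,"slide":[0,0,3],"yaw":0},{"hand":0.54,"slide":[0,0,7],"yaw":0},{"hand":0.54,"slide":[-2,-1.5,9],"yaw":0},{"hand":0.54,"slide":[-6,-4,9],"yaw":0},{"hand":0.54,"slide":[-11,-7,9],"yaw":0},{"hand":0.54,"slide":[-16,-10,9],"yaw":0},{"hand":0.54,"slide":[-19,-11.5,9],"yaw":0},{"hand":0.54,"slide":[-19.8,-11.8,9],"yaw":0},{"hand":0.54,"slide":[-19.8,-11.8,9],"yaw":0}]'
python3 - <<'E'
from rail import *
a=capture("top");b=a[120:280,270:450]
cv2.imwrite("pics/t6.png",cv2.resize(b,None,fx=4,fy=4,interpolation=cv2.INTER_CUBIC))
print(goto(-.185,-.0095,.118))
E
```

```text
time_s: 7.65
tcp_pos: [0.3597, -0.4201, 0.2162]
ee_rot: [[-0.88, -0.476, 0.0], [-0.476, 0.88, 0.0], [-0.0, 0.0, -1.0]]
wrist_force: [0.6, 1.2, 0.1]
gripper_width: 0.46
(array([-0.12, -0.09, -9.82]), np.float64(0.002), array([ 0.3592, -0.4208,  0.118 ]))
```

View pics/t6.png

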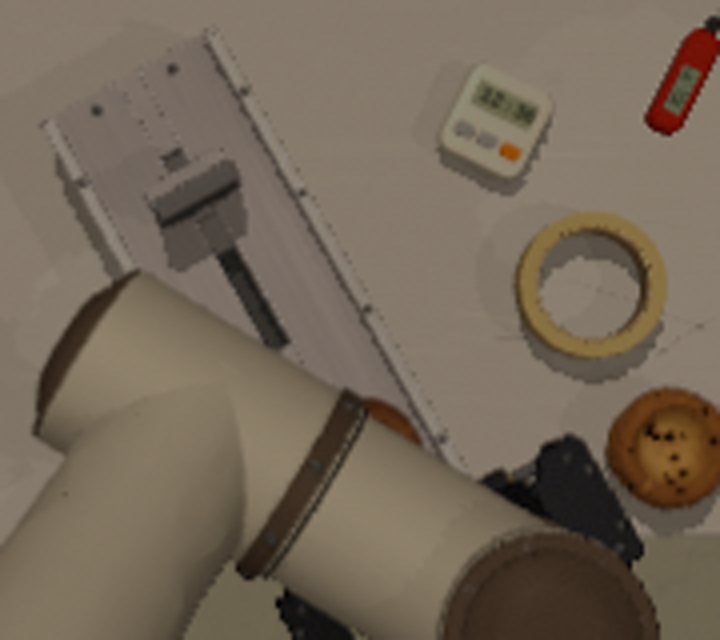

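The dropped stop sits near (197,192), with the full slot behind it. The gripper is behind the ring cake and clear of the choc cake. I'll descend.

```bash
python3 -m inch '[{"hand":0.54,"slide":[-0.1,-0.1,-3],"yaw":0},{"hand":0.54,"slide":[-0.1,-0.1,-6],"yaw":0},{"hand":0.54,"slide":[-0.1,-0.1,-8],"yaw":0},{"hand":0.54,"slide":[-0.1,-0.1,-9.8],"yaw":0},{"hand":0.54,"slide":[-0.1,-0.1,-9.8],"yaw":0}]'
python3 - <<'E'
from rail import *
a=capture("side");cv2.imwrite("pics/s7.png",cv2.resize(a[130:230,250:430],None,fx=4,fy=4,interpolation=cv2.INTER_CUBIC))
E
```

```text
time_s: 8.32
tcp_pos: [0.3597, -0.4199, 0.1167]
ee_rot: [[-0.878, -0.478, -0.003], [-0.478, 0.878, 0.002], [0.001, 0.003, -1.0]]
wrist_force: [0.2, -0.4, 0.1]
gripper_width: 0.459
```

View pics/s7.png

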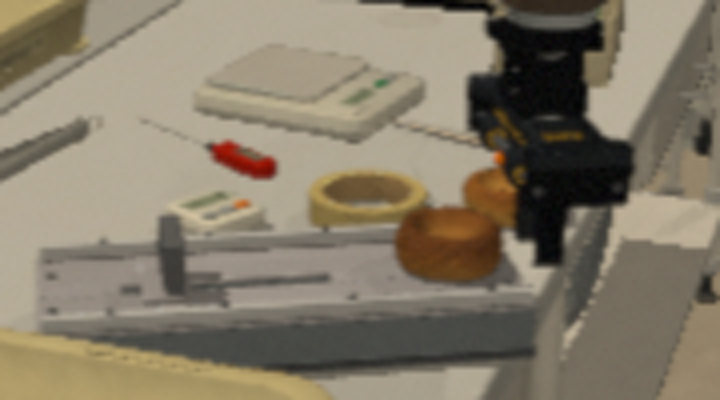

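The fingers are behind the cake at (545,260), level and clear of it. I'll push gently, drifting towards the centreline.

```bash
python3 -m inch '[{"hand":0.54,"slide":[0.85,0.52,0],"yaw":0},{"hand":0.54,"slide":[1.36,0.84,0],"yaw":0},{"hand":0.54,"slide":[1.7,1.05,0],"yaw":0},{"hand":0.54,"slide":[2.13,1.31,0],"yaw":0},{"hand":0.54,"slide":[2.56,1.57,0],"yaw":0},{"hand":0.54,"slide":[2.99,1.83,0],"yaw":0},{"hand":0.54,"slide":[3.41,2.1,0],"yaw":0},{"hand":0.54,"slide":[3.84,2.36,0],"yaw":0},{"hand":0.54,"slide":[4.26,2.62,0],"yaw":0},{"hand":0.54,"slide":[4.69,2.88,0],"yaw":0}]'
python3 - <<'E'
from rail import *
a=capture("side");cv2.imwrite("pics/s8.png",cv2.resize(a[130:230,250:430],None,fx=4,fy=4,interpolation=cv2.INTER_CUBIC))
E
```

```text
time_s: 9.62
tcp_pos: [0.4064, -0.3919, 0.1182]
ee_rot: [[-0.879, -0.477, -0.0], [-0.477, 0.879, 0.0], [0.0, 0.0, -1.0]]
wrist_force: [-0.8, -0.1, 0.1]
gripper_width: 0.456
```

View pics/s8.png

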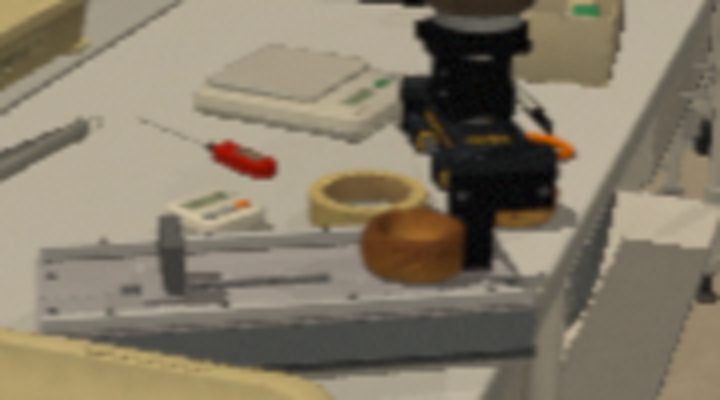

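The cake slides flat ahead of the fingers, now at about (413,245). I'll continue, and track it by colour mask and force from here.

```bash
python3 -m inch '[{"hand":0.54,"slide":[0.43,0.26,0],"yaw":0},{"hand":0.54,"slide":[0.85,0.52,0],"yaw":0},{"hand":0.54,"slide":[1.28,0.79,0],"yaw":0},{"hand":0.54,"slide":[1.7,1.05,0],"yaw":0},{"hand":0.54,"slide":[2.13,1.31,0],"yaw":0},{"hand":0.54,"slide":[2.56,1.57,0],"yaw":0},{"hand":0.54,"slide":[2.99,1.83,0],"yaw":0},{"hand":0.54,"slide":[3.41,2.1,0],"yaw":0},{"hand":0.54,"slide":[3.84,2.36,0],"yaw":0},{"hand":0.54,"slide":[4.26,2.62,0],"yaw":0}]'
cat > ck.py <<'E'
from rail import *
s=sense();d=np.array(s["tcp_pos"])[:2]-O
print("finger rail mm",(d@ax*1e3).round(1),(d@left*1e3).round(1),"F",np.round(s["wrist_force"],1))
a=capture("side");h=cv2.cvtColor(a,cv2.COLOR_BGR2HSV)
m=cv2.inRange(h,(5,110,40),(18,255,220));m[:160]=0;m[225:]=0;m[:,:262]=0;m[:,405:]=0
n,l,st,c=cv2.connectedComponentsWithStats(m)
for i in range(1,n):
  if st[i,4]>80:print("brown",st[i],c[i].round(1))
for x in(.0435,.049,.041):
  print("expected centre",x,np.round(proj("side",[*(O+ax*x),.059]),1))
E
python3 ck.py
```

```text
time_s: 10.92
tcp_pos: [0.4491, -0.3657, 0.1183]
ee_rot: [[-0.879, -0.477, -0.0], [-0.477, 0.879, -0.0], [0.0, -0.0, -1.0]]
wrist_force: [0.2, 0.1, 0.4]
gripper_width: 0.461
finger rail mm -79.7 -4.2 F [0.2 0.1 0.4]
brown [369 163  25  24 395] [380.3 174.5]
brown [324 183  26  19 422] [336.8 192.1]
expected centre 0.0435 [309.3 193.6]
expected centre 0.049 [307.4 193.7]
expected centre 0.041 [310.1 193.6]
```

```bash
python3 -m inch '[{"hand":0.54,"slide":[0.43,0.26,0],"yaw":0},{"hand":0.54,"slide":[0.85,0.52,0],"yaw":0},{"hand":0.54,"slide":[1.28,0.79,0],"yaw":0},{"hand":0.54,"slide":[1.7,1.05,0],"yaw":0},{"hand":0.54,"slide":[2.13,1.31,0],"yaw":0},{"hand":0.54,"slide":[2.56,1.57,0],"yaw":0},{"hand":0.54,"slide":[2.99,1.81,0],"yaw":0},{"hand":0.54,"slide":[3.42,2.05,0],"yaw":0},{"hand":0.54,"slide":[3.86,2.29,0],"yaw":0},{"hand":0.54,"slide":[4.3,2.53,0],"yaw":0}]'; python3 ck.py
```

```text
time_s: 12.22
tcp_pos: [0.4921, -0.3404, 0.1183]
ee_rot: [[-0.879, -0.477, 0.0], [-0.477, 0.879, -0.0], [-0.0, -0.0, -1.0]]
wrist_force: [0.8, -0.4, -0.4]
gripper_width: 0.461
finger rail mm -29.8 -2.6 F [ 0.8 -0.4 -0.4]
brown [366 163  28  24 438] [379.1 174.8]
brown [307 185  26  19 416] [320.1 193.5]
expected centre 0.0435 [309.3 193.6]
expected centre 0.049 [307.4 193.7]
expected centre 0.041 [310.1 193.6]
```

```bash
python3 -m inch '[{"hand":0.54,"slide":[0.35,0.19,0],"yaw":0},{"hand":0.54,"slide":[0.7,0.38,0],"yaw":0},{"hand":0.54,"slide":[1.05,0.57,0],"yaw":0},{"hand":0.54,"slide":[1.4,0.76,0],"yaw":0},{"hand":0.54,"slide":[1.67,0.91,0],"yaw":0},{"hand":0.54,"slide":[1.84,1.01,0],"yaw":0}]'; python3 ck.py
```

```text
time_s: 13.02
tcp_pos: [0.5104, -0.3304, 0.1182]
ee_rot: [[-0.879, -0.477, 0.0], [-0.477, 0.879, 0.0], [-0.0, -0.0, -1.0]]
wrist_force: [-0.6, -0.1, 0.1]
gripper_width: 0.459
finger rail mm -9.0 -2.5 F [-0.6 -0.1  0.1]
brown [366 163  28  24 437] [379.  174.8]
brown [300 185  26  19 420] [313.  193.9]
expected centre 0.0435 [309.3 193.6]
expected centre 0.049 [307.4 193.7]
expected centre 0.041 [310.1 193.6]
```

```bash
python3 -m inch '[{"hand":0.54,"slide":[0.13,0.07,0],"yaw":0},{"hand":0.54,"slide":[0.26,0.14,0],"yaw":0}]'; python3 ck.py|head -3
```

```text
time_s: 13.32
tcp_pos: [0.5128, -0.3291, 0.1182]
ee_rot: [[-0.879, -0.477, -0.0], [-0.477, 0.879, 0.0], [0.0, 0.0, -1.0]]
wrist_force: [-0.3, -0.3, -0.5]
gripper_width: 0.459
finger rail mm -6.3 -2.5 F [-0.3 -0.3 -0.5]
brown [366 163  28  24 437] [379.  174.8]
brown [299 185  26  19 420] [312.1 194. ]
```

```bash
python3 -m inch '[{"hand":0.54,"slide":[0.13,0.07,0],"yaw":0},{"hand":0.54,"slide":[0.26,0.14,0],"yaw":0}]'; python3 ck.py|head -3
```

```text
time_s: 13.62
tcp_pos: [0.5154, -0.3277, 0.1183]
ee_rot: [[-0.879, -0.477, 0.0], [-0.477, 0.879, -0.0], [-0.0, -0.0, -1.0]]
wrist_force: [0.3, 0.4, -0.3]
gripper_width: 0.457
finger rail mm -3.3 -2.5 F [ 0.3  0.4 -0.3]
brown [366 163  28  24 437] [379.  174.8]
brown [298 185  26  19 419] [311.1 194. ]
```

```bash
python3 -m inch '[{"hand":0.54,"slide":[0.09,0.05,0],"yaw":0},{"hand":0.54,"slide":[0.18,0.1,0],"yaw":0}]'; python3 ck.py|head -3
```

```text
time_s: 13.92
tcp_pos: [0.5172, -0.3267, 0.1183]
ee_rot: [[-0.879, -0.477, 0.0], [-0.477, 0.879, -0.0], [-0.0, -0.0, -1.0]]
wrist_force: [-0.1, 0.5, 0.1]
gripper_width: 0.46
finger rail mm -1.2 -2.5 F [-0.1  0.5  0.1]
brown [366 163  28  24 436] [379.1 174.8]
brown [298 185  25  19 418] [310.4 194.1]
```

```bash
python3 -m inch '[{"hand":0.54,"slide":[0.09,0.05,0],"yaw":0},{"hand":0.54,"slide":[0.18,0.1,0],"yaw":0}]'; python3 ck.py|head -3
```

```text
time_s: 14.22
tcp_pos: [0.519, -0.3257, 0.1182]
ee_rot: [[-0.879, -0.477, -0.0], [-0.477, 0.879, -0.0], [0.0, 0.0, -1.0]]
wrist_force: [0.3, 0.8, 0.3]
gripper_width: 0.464
finger rail mm 0.8 -2.5 F [0.3 0.8 0.3]
brown [366 163  28  24 436] [379.1 174.8]
brown [297 185  25  19 418] [309.5 194.1]
```

```bash
python3 -m inch '[{"hand":0.54,"slide":[0.09,0.05,0],"yaw":0},{"hand":0.54,"slide":[0.18,0.1,0],"yaw":0}]'; python3 ck.py|head -3
```

```text
time_s: 14.52
tcp_pos: [0.5209, -0.3247, 0.1183]
ee_rot: [[-0.879, -0.477, 0.0], [-0.477, 0.879, -0.0], [-0.0, -0.0, -1.0]]
wrist_force: [-0.2, -0.4, 0.5]
gripper_width: 0.463
finger rail mm 2.9 -2.5 F [-0.2 -0.4  0.5]
brown [366 163  28  24 436] [379.1 174.8]
brown [296 185  26  19 417] [309.  194.2]
```

```bash
python3 -m inch '[{"hand":0.54,"slide":[0.09,0.05,0],"yaw":0},{"hand":0.54,"slide":[0.09,0.05,0],"yaw":0}]'; python3 ck.py|head -3
```

```text
time_s: 14.82
tcp_pos: [0.5218, -0.3242, 0.1182]
ee_rot: [[-0.879, -0.477, 0.0], [-0.477, 0.879, -0.0], [-0.0, -0.0, -1.0]]
wrist_force: [-0.2, 0.9, -0.5]
gripper_width: 0.452
finger rail mm 4.0 -2.5 F [-0.2  0.9 -0.5]
brown [366 163  28  24 437] [379.  174.8]
brown [296 185  25  19 411] [308.6 194.2]
```

```bash
python3 -m inch '[{"hand":0.54,"slide":[0.09,0.05,0],"yaw":0},{"hand":0.54,"slide":[0.09,0.05,0],"yaw":0}]'; python3 ck.py|head -3
```

```text
time_s: 15.12
tcp_pos: [0.5226, -0.3237, 0.1182]
ee_rot: [[-0.879, -0.477, 0.0], [-0.477, 0.879, -0.0], [-0.0, -0.0, -1.0]]
wrist_force: [0.1, 0.2, 0.4]
gripper_width: 0.458
finger rail mm 5.0 -2.5 F [0.1 0.2 0.4]
brown [366 163  28  24 436] [379.1 174.8]
brown [296 185  25  19 409] [308.6 194.2]
```

```bash
cat > prof.py <<'E'
from rail import *
a=np.mean([capture("side") for _ in range(2)],0)
for r in(190,194,197,199):print(r,a[r,284:306].round().astype(int).tolist() if 0 else [f"{int(p[2])}/{int(p[2]-p[0])}" for p in a[r,286:304]])
E
python3 prof.py; python3 -m inch '[{"hand":0.54,"slide":[0.09,0.05,0],"yaw":0},{"hand":0.54,"slide":[0.18,0.1,0],"yaw":0}]'; python3 ck.py|head -3; python3 prof.py
```

```text
190 ['164/23', '158/22', '140/18', '104/13', '84/8', '89/8', '88/7', '87/8', '86/8', '79/11', '71/23', '84/54', '91/66', '80/58', '72/52', '75/55', '87/63', '100/75']
194 ['144/18', '145/19', '142/19', '117/15', '80/8', '66/6', '63/5', '64/5', '64/6', '62/12', '61/27', '67/46', '72/52', '88/64', '99/71', '101/73', '102/75', '105/76']
197 ['151/20', '149/20', '146/20', '127/17', '89/10', '66/7', '64/6', '65/6', '63/6', '62/8', '68/27', '75/51', '76/57', '79/59', '83/62', '94/69', '101/75', '101/74']
199 ['151/19', '150/20', '149/20', '146/19', '115/14', '72/8', '63/6', '64/7', '63/7', '63/8', '72/31', '79/54', '83/61', '88/64', '88/66', '92/69', '97/74', '97/73']
time_s: 15.52
tcp_pos: [0.5235, -0.3229, 0.1181]
ee_rot: [[-0.879, -0.476, -0.002], [-0.476, 0.879, 0.0], [0.002, 0.001, -1.0]]
wrist_force: [-4.1, -2.0, 0.3]
gripper_width: 0.462
finger rail mm 6.1 -2.2 F [-4.1 -2.   0.3]
brown [366 163  28  24 435] [379.  174.8]
brown [296 185  25  19 412] [308.1 194.3]
190 ['164/23', '158/22', '142/18', '105/13', '83/8', '89/8', '87/7', '87/9', '84/9', '79/12', '68/22', '82/56', '92/68', '80/58', '70/52', '77/57', '89/67', '102/76']
194 ['145/20', '145/19', '141/19', '117/15', '80/9', '68/6', '64/5', '64/6', '64/6', '61/11', '62/30', '66/45', '73/53', '89/63', '95/68', '98/72', '104/76', '106/77']
197 ['151/20', '149/19', '146/19', '128/17', '91/11', '68/8', '65/7', '64/6', '64/7', '64/13', '68/34', '75/54', '78/60', '81/59', '85/63', '94/70', '100/76', '101/75']
199 ['151/20', '150/19', '150/20', '146/19', '117/15', '73/8', '65/7', '63/6', '64/7', '64/9', '71/30', '80/54', '84/62', '87/65', '89/66', '92/67', '93/70', '94/71']
```

The force rose to 4.6 N with no gap left between plate and cake, and the stop hasn't moved, so the cake is against it. I'll back straight off, rise, and move clear for a final look.

```bash
python3 -m inch '[{"hand":0.54,"slide":[-0.18,-0.1,0],"yaw":0},{"hand":0.54,"slide":[-0.7,-0.38,0],"yaw":0},{"hand":0.54,"slide":[-1.76,-0.96,0],"yaw":0},{"hand":0.54,"slide":[-3.5,-1.9,0],"yaw":0},{"hand":0.54,"slide":[-4.4,-2.4,0],"yaw":0},{"hand":0.54,"slide":[-5,-2.8,4],"yaw":0},{"hand":0.54,"slide":[-5,-2.8,10],"yaw":0},{"hand":0.54,"slide":[-8,-6,14],"yaw":0},{"hand":0.54,"slide":[-12,-11,16],"yaw":0},{"hand":0.54,"slide":[-15,-15,16],"yaw":0}]'
```

```text
time_s: 16.92
tcp_pos: [0.3732, -0.4744, 0.281]
ee_rot: [[-0.879, -0.477, 0.004], [-0.477, 0.879, -0.003], [-0.002, -0.005, -1.0]]
wrist_force: [0.5, -0.4, 0.3]
gripper_width: 0.462
```

```bash
python3 -m inch '[{"hand":0.54,"slide":[-3,-4,0.5],"yaw":0},{"hand":0.54,"slide":[-6,-8,1],"yaw":0},{"hand":0.54,"slide":[-6,-8,1],"yaw":0}]'; python3 ck.py; python3 prof.py | tail -2
python3 - <<'E'
from rail import *
t=cv2.resize(capture("top")[120:280,270:470],None,fx=4,fy=4,interpolation=cv2.INTER_CUBIC)[:600]
s=cv2.resize(capture("side")[150:225,250:430],None,fx=4,fy=4,interpolation=cv2.INTER_CUBIC)
a=np.zeros((900,800,3),np.uint8);a[:600]=t;a[600:,:720]=s
cv2.imwrite("pics/f.png",cv2.resize(a,(533,600)))
E
```

```text
time_s: 17.3
tcp_pos: [0.3115, -0.5551, 0.2882]
ee_rot: [[-0.882, -0.472, 0.0], [-0.472, 0.882, -0.001], [0.0, -0.001, -1.0]]
wrist_force: [-0.3, 1.0, 0.6]
gripper_width: 0.463
finger rail mm -291.2 -104.6 F [-0.3  1.   0.6]
brown [366 163  28  24 437] [379.1 174.8]
brown [332 174  21   7 107] [341.7 176.8]
brown [296 185  26  19 419] [308.6 194.3]
expected centre 0.0435 [309.3 193.6]
expected centre 0.049 [307.4 193.7]
expected centre 0.041 [310.1 193.6]
197 ['152/19', '146/19', '144/19', '125/16', '87/11', '65/7', '64/7', '63/5', '64/7', '61/8', '66/27', '73/53', '76/56', '77/58', '82/59', '92/69', '100/73', '100/75']
199 ['148/19', '147/20', '146/20', '143/18', '112/14', '71/8', '63/7', '62/7', '62/6', '62/9', '70/29', '77/55', '80/62', '85/63', '87/66', '89/68', '94/72', '95/70']
```

View pics/f.png

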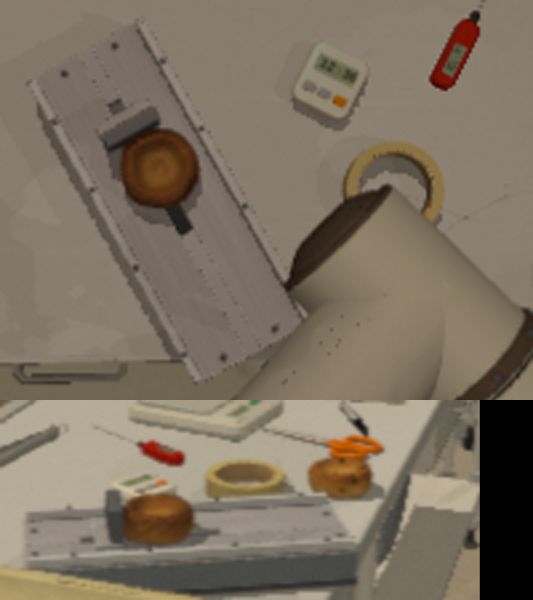

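```bash
python3 -c "
from station import finish_job;print(finish_job())"
```

```text
the job is handed in; nothing more can be done
None
```

The stop has dropped into its notch, the ring cake rests against it, and I handed the job in at about 17 s of the 46 s allowed.

- **Stop:** I pushed it along the slot with closed fingers until the force jumped to about 8.5 N at rail x≈93 mm, inside the 70–110 mm window. After backing off, the side view put its plate edges within about 1.5 pixels of the dropped position. The raised position would have been about 5 pixels off.
- **Ring cake:** I then pushed it flat between the guides with the jaws 40 mm apart, until it met the stop at about 4.6 N. The stop did not move. I backed straight off and moved the arm clear.
- **Last checks:**
  - The final views show the cake flat against the stop, a few millimetres off the centreline.
  - The timer and tape roll look undisturbed in the final top view, and the choc cake in the side view. The pen was outside my last crops; the arm never went near it.
  - After release the cake's image centre read about 0.5 pixel (1.4 mm) further back than under load. The cake's front edge in the image had not moved beyond noise, so I took this as the fingers no longer hiding part of the cake. A gap of under 1 mm or so cannot be ruled out from these images.
  - My measured rail outline came out about 3–4% shorter than stated, so I corrected its origin using the slot end.

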